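# Close the specimen jar and hold the seal probe on its cap

## Task

Screw the loose cap of the footed specimen jar clockwise until it stops, then take the spring-tipped seal probe out of its leaning rest and hold it upright with its tip on the small rubber pad on the cap, pressing gently so that the plunger goes about half way (6 mm) in and never bottoms hard. Finish while holding the probe there like that: do not let go or put it back. Leave everything else on the bench alone.

Things in the scene. Friction and masses are not known exactly. Their poses are not given: they have to be found in the camera images.
- jar: specimen jar of clear glass (dia 58) fixed upright on a round steel foot (dia 84, 12 high); does not move. Origin: centre of the foot's underside, z up. The jar axis is vertical. Jar shoulder at 60 above the table, narrowing to a neck of dia 42; the white cap covers heights 72 to 100.
- cap (a joint): the jar's white ribbed screw cap, dia 50, 28 tall, captive on the jar's axis; rad, 0 to 1.3; grows as the cap is turned clockwise seen from above; 1.3 is the stop (screwed home). It starts loose, at 0 to 0.35, has about 0.1 N m of friction, stays where it is left and does not rise or sink as it turns.
- cap_top (a point): centre of the cap's flat top, on the jar's axis, 100 above the table
- pad (a point): centre of the top face of the round black rubber test pad (dia 16, standing 2 proud of the cap, 102 above the table) that sits 13 off the cap's middle and goes round with the cap. Its frame is the cap's: x points from the cap's axis to the pad, z up.
- rest: bench rest that holds the probe: steel base 100 x 80 x 12 with a grey block (40 x 40 x 45) leaning 0.42 rad from vertical, its top leaning towards the base's own -x side (roughly towards the robot), bored through (17 dia). Fixed. Origin: on the table under the middle of the bore's mouth, which is 75 above the table.
- probe: seal probe, a metal pen of 0.12 kg (+-20%): from the top a round handle dia 18, 70 long; collar dia 27, 8 thick; shank dia 14, 35 long; thin plunger dia 6 showing 15. Origin: on its axis at the collar's underside, z up the handle (handle z 8 to 78, shank end z -35). Starts in the rest, collar on the mouth, leaning with it; pull it out along its own axis (tip clear after 55).
- probe_grip (a point): middle of the handle on its axis, 44 above the probe's origin
- probe_tip (a point): very end of the rounded plunger tip, on the axis, 50 below the probe's origin when not pressed; it moves up with the plunger. Its z axis is the probe's.
- plunger (a joint): how far the plunger is pushed into the probe, m: 0 free, 0.012 bottomed; spring force 1 N at first contact plus 0.4 N per mm (3.4 N half way)
- dropper_bottle: bystander: small brown glass bottle, dia 36, 85 high, beyond the middle. Origin at the centre of its underside.
- small_jar: bystander: small glass jar with a cap, dia 40, 50 high, NOT the specimen jar (no foot, no rubber pad). Origin at the centre of its underside.
- stain_bottle: bystander: white bottle, dia 44, 75 high. Origin at the centre of its underside.
- petri_dish: bystander: shut clear flat dish, dia 90, 15 high, between the jar and the rest. Origin at the centre of its underside.
- timer: bystander: white bench timer 45 x 65 x 65 high, on the left. Origin at the centre of its underside.
- slide_box: bystander: flat grey and black slide box 174 x 89 x 34 high, on the right. Origin at the centre of its underside.
- tweezers: bystander: steel tweezers lying flat, 110 long, 6 high, nearest the robot. Origin at the centre of its underside.
Things that resemble listed ones, but are neither listed nor needed, are in the scene too. There is more than one size of the probe; the job needs the middle-sized.

How it is judged:
By the outcome, as a careful person would: the job done as asked, in the order asked, and still so for the second after the job is handed in, while the arm keeps its last pose, push and grip.
It also fails if it takes over 64 s, if anything falls off the work surface, if the arm or the gripper's body presses on something with over 40 N, if the wrist force passes 120 N, or if a joint passes its speed limit or range.

## Robot

A 6-joint arm with a two-finger parallel gripper is mounted at the origin on the work surface. World frame = base frame: x ahead of the robot, y to its left, z up, the work surface at z = 0. Lengths are in m, angles in rad, forces in N, time in s.
With the tool pointing down it reaches from about 0.375 to 0.9 m from the base axis. Payload 3.1 kg.
Tool frame: the origin (TCP) lies midway between the tips of the shut fingers; the grasp point (between the pads) lies 19 mm behind it; x points along the fingers, z is the direction in which the jaws open and shut, and the axes are right-handed (so a half turn about x gives the same grasp; the last joint's range is limited). The gripper opens to 85 mm and grips with 20 to 120 N. Pads are 22 mm wide; open, the fingers measure 114 mm over their backs; the gripper's body (76 mm by 85 mm) begins 54 mm behind the grasp point. The pads swing forward as they close: fully open they stand 13 mm farther back than shut.
Start: joints at [1.067, 0.527, 1.433, -0, 1.181, -0.178], TCP at [0.199, 0.592, 0.231] pointing down, gripper open.
Joint ranges: [-3.08, 3.08], [-0.75, 2.2], [0.22, 2.44], [-1.43, 4.57], [0, 2.65], [-2.85, 2.85]. Speed limits (rad/s): [2.79, 2.79, 3.14, 3.14, 3.14, 3.14].

## Interface

Orientations are given as a unit quaternion [x, y, z, w].
In Python, from station import status, snapshot, camera_params, ticket gives the robot as it stands.
- The arm moves only by the tool arm_command, never from a script. Its argument "series" is a list that holds one entry, the list of rows, each a list of 4 numbers: the shift along the tool's x, y, z in mm, then the turn about the tool's x in rad. A call has 1 to 10 rows; each row shifts and turns the commanded pose from where the row before left it, along the tool's axes as they then stand; what a row does not reach is not made up. A row lasts 1/10 s, in which the tool goes at most 50 mm and 8.59 degrees, less where a joint would pass 70% of its speed; a pose out of reach is approached as far as the arm can. A call is refused whole if a number of a shift passes 50 or a number of a turn 0.15, either way. A call with a gripper value outside its range is refused whole. "jaw" is the opening in per cent of the stroke, from 0 (shut) to 100 (fully open), set as the call begins (left out, the last holds). The fingers move at their own pace and stop on an object; "force" is the grip in N (left out, the last holds). Time passes only in rows, so rows that do not move let the fingers close. It gives the time, the measured TCP pose, the force and the opening at its end, in the units of the state.
- status.sense(): the state, without advancing time (a new reading comes with each control period).
- snapshot(name): name is "side" or "top"; returns the picture (384x512x3 uint8, red, green, blue); there is no depth.
- camera_params(name): a dict with "fovy" (degrees; the focal length in pixels is half the picture's height over the tangent of half this angle, whatever the lens; pixels are square), "cx", "cy" (the principal point, pixels), "extrinsics" (4x4, takes a point from camera to world coordinates). Camera axes: x right, y down, z forward; pixel columns grow to the right and rows downward; lengths in m; the calibration is good to about 2 mm. A picture is of the moment at which its call begins. camera_params takes no time and is no camera call.
- ticket.sign_off(): hands the job in, once; it reports no verdict.
The state is a dict: "t": time; "q": joint angles; "qd": joint speeds; "tau": joint torques, N m; "tcp_pos": TCP position; "tool_rot": TCP orientation; "force": force on the tool from outside, world axes, zero at the start; "ft_torque": the same for the moment, N m; "finger_gap": opening from 0.0 (shut) to 1.0 (fully open).
Only numpy, scipy, OpenCV 4.12 (cv2) and the standard library are available. Lean on these libraries where they do the work, as an engineer would, in place of code of your own. Each camera call takes 0.05 s, during which the arm holds its last target. There are 200 camera calls.

## Working session

There is one attempt and no reset: what is moved stays moved. The work goes in short steps, Python scripts to look and compute and a tool call to move; the robot and the scene stay as the last step left them, time stands still between calls to the robot, and variables do not carry over. Pictures are saved under pics/ and viewed, about 8 in all and at most 12, crops included, and the job is handed in when it is done.

Besides the shell and the picture viewer there is one more tool, called after "Emit:" by a JSON object that holds its "api" and its "payload". arm_command: Moves the arm, as the interface text tells. Its arguments: {"type":"object","properties":{"series":{"type":"array"},"jaw":{"type":"number"},"force":{"type":"number"}},"required":["series"]}

```bash
ls; mkdir -p pics
python3 - <<'E'
from station import status, snapshot, camera_params
import cv2, numpy as np
np.set_printoptions(precision=4,suppress=True)
for n in("top","side"):
    im=snapshot(n)[:,:,::-1]; cv2.imwrite(f"pics/{n}0.png",im)
    p=camera_params(n); print(n,p)
print(status.sense())
a=cv2.imread("pics/top0.png");
cv2.imwrite("pics/top0b.png",cv2.resize(a,(800,600),interpolation=cv2.INTER_CUBIC))
a=cv2.imread("pics/side0.png");
cv2.imwrite("pics/side0b.png",cv2.resize(a,(800,600),interpolation=cv2.INTER_CUBIC))
E
```

```text
pics
top {'fovy': 42.39478211218969, 'cx': 252.01426145603756, 'cy': 189.44792753194488, 'extrinsics': array([[-0.0122, -0.9955,  0.0942,  0.3963],
       [-0.9999,  0.0118, -0.0046,  0.0109],
       [ 0.0035, -0.0943, -0.9955,  1.2666],
       [ 0.    ,  0.    ,  0.    ,  1.    ]])}
side {'fovy': 42.18134599180914, 'cx': 253.47881625061015, 'cy': 188.24956851975463, 'extrinsics': array([[-0.8731, -0.3735,  0.3134,  0.1139],
       [-0.4875,  0.6642, -0.5666,  0.743 ],
       [ 0.0034, -0.6475, -0.762 ,  1.0621],
       [ 0.    ,  0.    ,  0.    ,  1.    ]])}
{'t': 0.1, 'q': array([ 1.0675,  0.5284,  1.4338, -0.    ,  1.1814, -0.1785]), 'qd': array([ 0.0017, -0.0028, -0.003 , -0.0018,  0.0015, -0.002 ]), 'tau': array([  0.0001, -44.331 , -17.8587,  -0.0002,   0.0039,  -0.    ]), 'tcp_pos': array([0.1991, 0.5918, 0.2304]), 'tool_rot': array([-0.4129,  0.5749,  0.4123,  0.5736]), 'force': array([ 0.2144,  0.0895, -0.4115]), 'ft_torque': array([-0.0029,  0.0249,  0.0301]), 'finger_gap': 1.0007550358176702}
```

View pics/top0b.png

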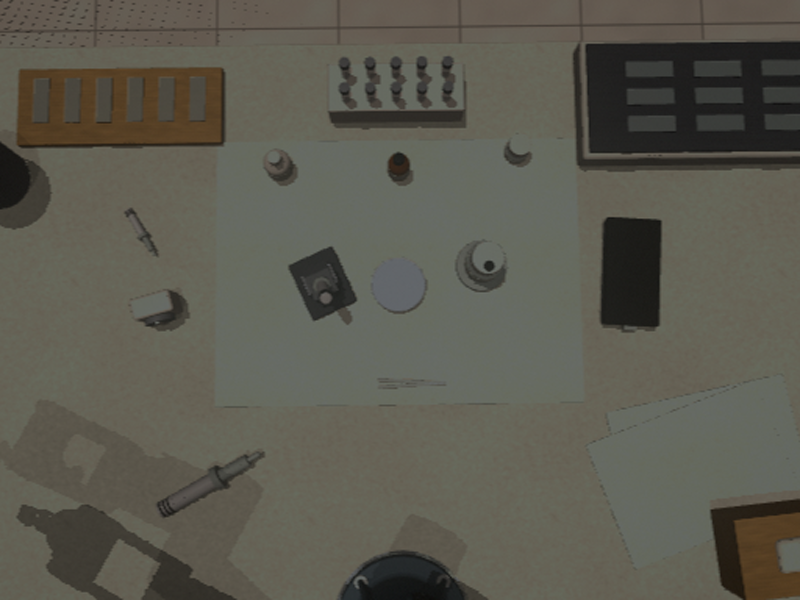

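View pics/side0b.png

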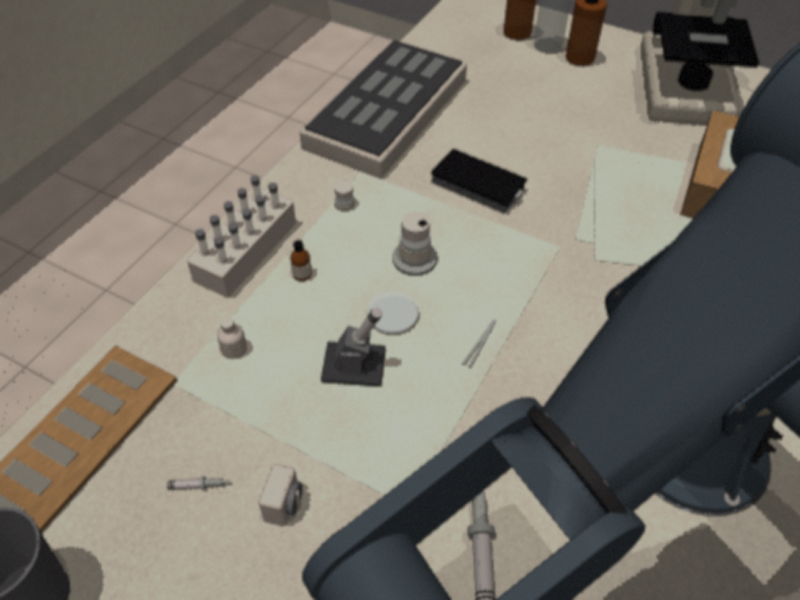

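Top view, in 800x600 pixels. Probe candidates:
- pen in the rest (325,297)
- small loose pen (140,230)
- large loose pen (210,485)

The one in the rest is the middle size.

Cap candidates:
- footed jar with pad (487,258)
- small jar (517,150)
- white bottle (278,163)

I choose the footed jar. The dish is at (398,285) and the tweezers at (410,382). One close crop will check both choices.

```bash
cat > h.py <<'E'
import numpy as np, cv2
from station import status, snapshot, camera_params
from scipy.spatial.transform import Rotation as R
np.set_printoptions(precision=4,suppress=True)
def cam(n):
    p=camera_params(n); return p, 192/np.tan(np.radians(p["fovy"]/2)), np.array(p["extrinsics"])
def ray(n,uv):
    p,f,E=cam(n); d=np.array([(uv[0]-p["cx"])/f,(uv[1]-p["cy"])/f,1]); return E[:3,3],E[:3,:3]@d
def onz(n,uv,z):
    o,d=ray(n,uv); return o+d*(z-o[2])/d[2]
def proj(n,X):
    p,f,E=cam(n); c=E[:3,:3].T@(np.array(X)-E[:3,3]); return np.array([p["cx"]+f*c[0]/c[2],p["cy"]+f*c[1]/c[2]])
def tri(a,b):  # uv top, uv side -> point, miss
    (o1,d1),(o2,d2)=ray("top",a),ray("side",b)
    s=np.linalg.lstsq(np.c_[d1,-d2],o2-o1,rcond=None)[0]; A,B=o1+s[0]*d1,o2+s[1]*d2
    return (A+B)/2,np.linalg.norm(A-B)
def blobs(im,mask,off=(0,0),amin=20):
    cs,_=cv2.findContours(mask.astype(np.uint8),cv2.RETR_EXTERNAL,cv2.CHAIN_APPROX_NONE)
    for c in cs:
        if cv2.contourArea(c)>amin:
            m=cv2.moments(c); print("blob",round(m["m10"]/m["m00"]+off[0],2),round(m["m01"]/m["m00"]+off[1],2),"area",m["m00"],"box",cv2.boundingRect(c))
def tool():
    s=status.sense(); return s,np.array(s["tcp_pos"]),R.from_quat(s["tool_rot"]).as_matrix()
E
python3 - <<'E'
from h import *
t=cv2.imread("pics/top0.png"); s=cv2.imread("pics/side0.png")
def crop(a,x,y,w=80,h=60): return cv2.resize(cv2.convertScaleAbs(a[y:y+h,x:x+w],alpha=1.6),(400,300),interpolation=cv2.INTER_NEAREST)
m=np.vstack([np.hstack([crop(t,170,150),crop(t,270,140)]),np.hstack([crop(s,195,190),crop(s,230,125)])])
cv2.imwrite("pics/crop0.png",m)
# jar cap
g=t[140:200,280:340].astype(int)
print(t[150:182,296:330].max(2))
E
```

```text
[[107 107 108 ... 107 107 107]
 [107 107 107 ... 107 107 107]
 [107 107 107 ... 107 107 107]
 ...
 [ 92  93  92 ... 107 107 107]
 [ 75  92  93 ... 107 107 107]
 [ 75  75  92 ... 108 108 107]]
```

View pics/crop0.png

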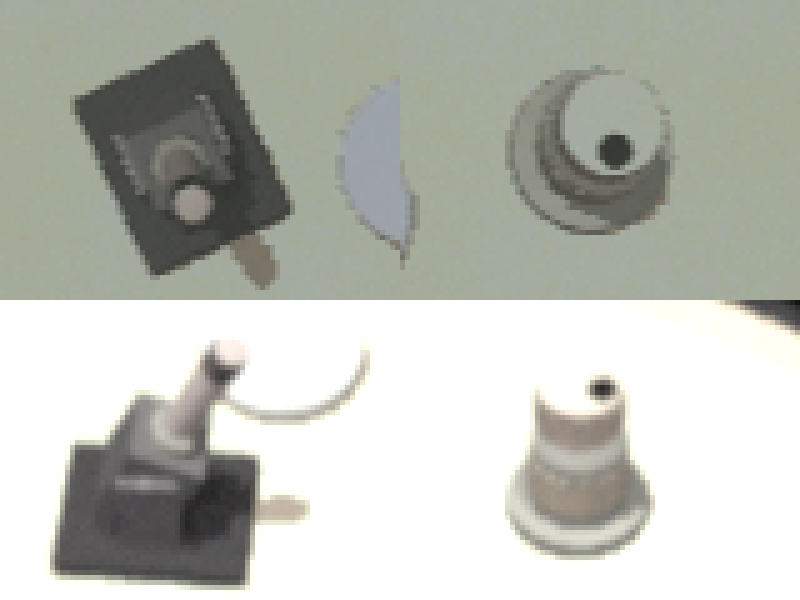

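The crop shows the rest with the pen leaning toward the robot (handle end at top pixel ≈(208.6,190.6), side ≈(241,201)). The jar has its steel foot, white cap at top pixel ≈(312.5,164), and black pad ≈(313,170). Both choices are confirmed, so next I measure with masks.

Run:
```python
from h import *
t=cv2.imread("pics/top0.png"); s=cv2.imread("pics/side0.png")
g=t.max(2)
def sub(n,m,x0,y0,x1,y1,amin=8):
    k=np.zeros(m.shape,bool);k[y0:y1,x0:x1]=m[y0:y1,x0:x1];print(n);blobs(None,k,amin=amin)
G=cv2.cvtColor(t,cv2.COLOR_BGR2GRAY); GS=cv2.cvtColor(s,cv2.COLOR_BGR2GRAY)
sub("pad",G<60,306,164,320,177)
sub("pad side",GS<60,340,138,360,150,4)
# cap: near-neutral bright
sat=t.max(2).astype(int)-t.min(2); 
print("mat",t[150,290],"cap",t[160,312],"handle",t[190,208],"base",t[165,190],"capS",s[141,345],"hS",s[201,241])
neutral=(t[:,:,0].astype(int)>=t[:,:,1]-3)&(G>100)
sub("cap",neutral,296,146,330,185)
hm=(t[:,:,2].astype(int)-t[:,:,1]>2)&(G>70)
sub("handle top",hm,200,184,216,198)
hs=(s[:,:,2].astype(int)-s[:,:,1]>2)&(GS>115)
sub("handle top side",hs,232,194,250,207)
P=onz("top",(312.4,164),.1);print("cap?",P)
print("dish",onz("top",(398/1.5625,285/1.5625),.015),"handle top rough",tri((208.6,190.6),(241,201)),"collar top",tri((206,181.6),(231.2,216.5)))
b=np.array([onz("top",(170+u/5,150+v/5),.012) for u,v in [(75,98),(211,40),(292,212),(155,275)]]);print("base corners",b,"centre",b.mean(0))
print("dir",b[2]-b[1],b[3]-b[0])
for n in("small jar",(517,150)),("white",(278,163)),("drop",(399,165)),("tw",(412,382)),("slide",(631,272)),("timer",(157,307)): print(n, onz("top",(np.array(n[1])/1.5625),.03) if n[0]!="small jar" else "") if isinstance(n,tuple) else 0
```

```text
pad
blob 312.58 169.81 area 24.0 box (310, 167, 6, 7)
pad side
mat [ 98 107 103] cap [100 108 103] handle [87 92 96] base [ 95 107 103] capS [152 169 179] hS [144 148 156]
cap
handle top
blob 208.07 190.57 area 27.0 box (205, 188, 7, 6)
handle top side
blob 240.65 199.44 area 24.0 box (237, 197, 8, 6)
cap? [ 0.5658 -0.1389  0.1   ]
dish [ 0.5327 -0.002   0.015 ] handle top rough (array([0.5012, 0.1049, 0.1373]), np.float64(0.001021304314781084)) collar top (array([0.5271, 0.1156, 0.0724]), np.float64(0.0057589650112182846))
base corners [[0.568  0.1756 0.012 ]
 [0.5971 0.106  0.012 ]
 [0.5082 0.0652 0.012 ]
 [0.4769 0.135  0.012 ]] centre [0.5376 0.1205 0.012 ]
dir [-0.0889 -0.0408  0.    ] [-0.091  -0.0406  0.    ]
('small jar', (517, 150)) 
('white', (278, 163)) [0.7336 0.1914 0.03  ]
('drop', (399, 165)) [ 0.728 -0.006  0.03 ]
('tw', (412, 382)) [ 0.3757 -0.0221  0.03  ]
('slide', (631, 272)) [ 0.5477 -0.3778  0.03  ]
('timer', (157, 307)) [0.5002 0.3847 0.03  ]
```

Run:
```python
from h import *
t=cv2.imread("pics/top0.png")
G=cv2.cvtColor(t,cv2.COLOR_BGR2GRAY)
def fit(G,c,r,n,x):
    from scipy.ndimage import map_coordinates as mc
    c=np.array(c,float)
    for _ in range(5):
        P=[]
        for a in np.linspace(0,2*np.pi,72,endpoint=False):
            rr=np.arange(r-2.5,r+2.5,.1); u=c[0]+rr*np.cos(a); v=c[1]+rr*np.sin(a)
            d=np.abs(np.gradient(mc(G.astype(float),[v,u],order=1)))
            if d.max()>.5: P.append((u[d.argmax()],v[d.argmax()]))
        P=np.float32(P); e=cv2.fitEllipse(P); c=np.array(e[0])
    print(n,e,len(P),"->",onz("top",c,x)); return c
c=fit(G,(312.1,163.7),10.7,"cap",.1)
f=fit(G,(307.3,169.8),16.8,"foot",.012)
d=fit(G,(254.2,181.9),17.5,"dish",.015)
pad=onz("top",(312.58,169.81),.102); A=onz("top",c,.1); print("pad",pad,"off",(pad-A)*1e3,"ang",np.arctan2(*(pad-A)[1::-1]))
for z in(.142,.146,.148): print("handle",onz("top",(208.07,190.57),z))
print(tri((208.07,190.57),(240.65,199.44)))
s,p,M=tool();print(p,"\n",M,"yaw of z",np.arctan2(M[1,2],M[0,2]))
A=onz("top",c,.1);print("to cap, tool axes mm",M.T@(A-p)*1e3)
```

```text
cap ((312.0645446777344, 163.99188232421875), (20.052888870239258, 21.509544372558594), 113.62130737304688) 65 -> [ 0.5659 -0.1381  0.1   ]
foot ((307.45025634765625, 169.92257690429688), (33.08456039428711, 33.83586502075195), 120.82990264892578) 70 -> [ 0.5635 -0.1372  0.012 ]
dish ((254.69241333007812, 181.9986572265625), (35.49191665649414, 37.03575897216797), 136.7866973876953) 49 -> [ 0.5337 -0.0019  0.015 ]
pad [ 0.5516 -0.1388  0.102 ] off [-14.2379  -0.6389   2.    ] ang -3.096748726178922
handle [0.5014 0.1059 0.142 ]
handle [0.501  0.1056 0.146 ]
handle [0.5008 0.1054 0.148 ]
(array([0.5011, 0.1057, 0.1441]), np.float64(0.0001388847846403654))
[0.1991 0.5918 0.2304] 
 [[-0.001  -0.9477  0.3191]
 [-0.0017  0.3191  0.9477]
 [-1.      0.0004 -0.0019]] yaw of z 1.2460252818175555
to cap, tool axes mm [ 131.3344 -580.5454 -574.4459]
```

Cap axis ≈ (0.5645, −0.138), bore mouth ≈ (0.530, 0.119, 0.075), lean direction (−0.91, −0.415). Moving to above the cap with the jaws open.

Emit:
{"api": "arm_command", "payload": {"series": [[[0,-34,-34,0],[0,-34,-34,0],[0,-34,-34,0],[0,-34,-34,0],[0,-34,-34,0],[0,-34,-34,0],[0,-34,-34,0],[0,-34,-34,0],[0,-34,-34,0],[0,-34,-34,0]]], "jaw": 100, "force": 40}}

```text
t: 1.1
tcp_pos: [0.4134, 0.1598, 0.2312]
tool_rot: [-0.412, 0.574, 0.413, 0.574]
force: [1.5, 0.5, 0.2]
finger_gap: 0.999
```

Emit:
{"api": "arm_command", "payload": {"series": [[[0,-34,-34,0],[0,-34,-34,0],[0,-34,-34,0],[0,-34,-34,0],[0,-34,-34,0],[0,-34,-34,0],[0,-34,-30,0],[0,0,0,0],[0,0,0,0],[0,0,0,0]]]}}

```text
t: 2.1
tcp_pos: [0.5629, -0.135, 0.2307]
tool_rot: [-0.412, 0.575, 0.414, 0.574]
force: [0.4, 0.5, 0.0]
finger_gap: 1.0
```

Run:
```python
from h import *
s,p,M=tool();print(s["t"],p,s["q"],"yaw",np.arctan2(M[1,2],M[0,2]),"x",M[:,0])
print("to cap",M.T@(np.array([.5645,-.138,.07])-p)*1e3)
```

```text
2.1 [ 0.5629 -0.135   0.2307] [-0.4285  0.4668  1.5498  0.0003  1.1274 -1.675 ] yaw 1.246374348507708 x [-0.0022  0.0013 -1.    ]
to cap [160.701   -2.8756  -2.3897]
```

Emit:
{"api": "arm_command", "payload": {"series": [[[30,-3,-2,0],[40,0,0,0],[40,0,0,0],[25,0,0,0],[15,0,0,0],[10,0,0,0],[0,0,0,0],[0,0,0,0]]]}}

```text
t: 2.9
tcp_pos: [0.5665, -0.1385, 0.072]
tool_rot: [-0.413, 0.574, 0.413, 0.574]
force: [0.0, -0.1, -1.0]
finger_gap: 1.005
```

Emit:
{"api": "arm_command", "payload": {"series": [[[0,0,0,0],[0,0,0,0],[0,0,0,0],[0,0,0,0],[0,0,0,0],[0,0,0,0],[0,0,0,0],[0,0,0,0]]], "jaw": 0, "force": 40}}

```text
t: 3.7
tcp_pos: [0.5673, -0.1378, 0.073]
tool_rot: [-0.412, 0.573, 0.412, 0.576]
force: [0.0, 4.8, 6.9]
finger_gap: 0.575
```

Run:
```python
from h import *
s,p,M=tool();print(s)
```

```text
{'t': 3.7, 'q': array([-0.431 ,  0.6922,  1.6617,  0.0037,  0.7857, -1.678 ]), 'qd': array([ 0.0003,  0.0004, -0.0001, -0.0022,  0.0005, -0.0004]), 'tau': array([ -2.8227, -41.1234, -10.6424,  -1.1439,  -0.4125,  -0.0558]), 'tcp_pos': array([ 0.5673, -0.1378,  0.073 ]), 'tool_rot': array([-0.4123,  0.5734,  0.412 ,  0.5757]), 'force': array([0.0032, 4.7969, 6.8742]), 'ft_torque': array([ 0.9772, -0.1887, -0.0856]), 'finger_gap': 0.5746955960095497}
```

Emit:
{"api": "arm_command", "payload": {"series": [[[-2,0,0.5,0.05],[0,0,0,0.1],[0,0,0,0.1],[0,0,0,0.1],[0,0,0,0.1],[0,0,0,0.1],[0,0,0,0.1],[0,0,0,0.1],[0,0,0,0.1],[0,0,0,0]]]}}

```text
t: 4.7
tcp_pos: [0.5661, -0.139, 0.0731]
tool_rot: [-0.139, 0.693, 0.139, 0.693]
force: [-1.3, -3.4, -4.7]
finger_gap: 0.57
```

Run:
```python
from h import *
s,p,M=tool();print(s["t"],p,s["q"],"yaw",np.arctan2(M[1,2],M[0,2]),s["force"],s["ft_torque"],s["finger_gap"])
im=snapshot("top")[:,:,::-1]; cv2.imwrite("pics/t1.png",im)
```

```text
4.7 [ 0.5661 -0.139   0.0731] [-0.4321  0.6919  1.6619 -0.0007  0.7878 -0.8272] yaw 0.3956636540146199 [-1.3487 -3.3941 -4.7053] [-0.3175 -0.1638 -0.0806] 0.5697022879484694
```

Emit:
{"api": "arm_command", "payload": {"series": [[[0,0,0,0.05],[0,0,0,0.05],[0,0,0,0.05],[0,0,0,0]]]}}

```text
t: 5.15
tcp_pos: [0.5658, -0.1391, 0.0731]
tool_rot: [-0.088, 0.702, 0.087, 0.701]
force: [-1.6, -3.6, -4.7]
finger_gap: 0.574
```

```bash
cat > st.py <<'E'
from h import *
s,p,M=tool();print(s["t"],p,s["q"],"yaw",np.arctan2(M[1,2],M[0,2]),s["force"],s["ft_torque"],s["finger_gap"])
E
python3 st.py
```

```text
5.15 [ 0.5658 -0.1391  0.0731] [-0.4322  0.6919  1.662  -0.0013  0.7884 -0.6789] yaw 0.24771803653459626 [-1.5844 -3.5728 -4.6763] [-0.5846  0.104  -0.0897] 0.5738057516107602
```

Emit:
{"api": "arm_command", "payload": {"series": [[[0,0,0,0.05],[0,0,0,0.05],[0,0,0,0.05],[0,0,0,0]]]}}

```text
t: 5.55
tcp_pos: [0.5655, -0.1391, 0.0731]
tool_rot: [-0.035, 0.707, 0.034, 0.706]
force: [-2.8, -4.5, -4.2]
finger_gap: 0.57
```

```bash
python3 st.py
```

```text
5.55 [ 0.5655 -0.1391  0.0731] [-0.4323  0.6918  1.6623 -0.0018  0.7888 -0.529 ] yaw 0.09797479935569355 [-2.7907 -4.5087 -4.2401] [-0.692   0.137  -0.0799] 0.570240037255392
```

Turned 1.15 rad so far and the torque is still only friction. Continuing.

Emit:
{"api": "arm_command", "payload": {"series": [[[0,0,0,0.05],[0,0,0,0.05],[0,0,0,0]]]}}

```text
t: 5.85
tcp_pos: [0.5653, -0.1392, 0.0731]
tool_rot: [-0.001, 0.708, -0.0, 0.706]
force: [-3.0, -4.1, -4.5]
finger_gap: 0.566
```

```bash
python3 st.py
```

```text
5.85 [ 0.5653 -0.1392  0.0731] [-0.4321  0.6917  1.6624 -0.003   0.789  -0.4311] yaw 0.0010939402527331177 [-2.9711 -4.1078 -4.4771] [-0.7807  0.1937  0.4887] 0.5661887861869812
```

Emit:
{"api": "arm_command", "payload": {"series": [[[0,0,0,0.05],[0,0,0,0.05],[0,0,0,0]]]}}

```text
t: 6.15
tcp_pos: [0.5651, -0.1374, 0.0733]
tool_rot: [0.034, 0.707, -0.034, 0.705]
force: [-2.0, 1.4, -1.1]
finger_gap: 0.57
```

```bash
python3 st.py
```

```text
6.15 [ 0.5651 -0.1374  0.0733] [-0.4301  0.6913  1.6629 -0.0012  0.7906 -0.3334] yaw -0.0958670415244553 [-2.0337  1.3968 -1.1019] [0.3274 0.3823 1.4123] 0.5701755625656126
```

Torque rose sharply (0.5, then 1.4 N m) near 1.25–1.3 rad, so the cap is at its stop. Releasing, rising and moving over the rest.

Emit:
{"api": "arm_command", "payload": {"series": [[[0,0,0,0],[0,0,0,0],[0,0,0,0],[0,0,0,0],[0,0,0,0],[-20,0,0,0],[-40,0,0,0],[-40,0,0,0],[-40,0,0,0],[0,0,0,0]]], "jaw": 100}}

```text
t: 7.15
tcp_pos: [0.5701, -0.1401, 0.2195]
tool_rot: [0.035, 0.702, -0.038, 0.711]
force: [2.2, -0.2, -0.1]
finger_gap: 0.997
```

Emit:
{"api": "arm_command", "payload": {"series": [[[0,40,-12.5,0],[0,40,-12.5,0],[0,40,-12.5,0],[0,40,-12.5,0],[0,40,-12.5,0],[0,40,-12.5,0],[0,0,0,0.14],[0,0,0,0.14],[0,0,0,0.14],[0,0,0,0.14]]]}}

```text
t: 8.15
tcp_pos: [0.5162, 0.1083, 0.2126]
tool_rot: [0.232, 0.668, -0.232, 0.667]
force: [0.9, 0.2, 1.1]
finger_gap: 1.0
```

Emit:
{"api": "arm_command", "payload": {"series": [[[0,0,0,0.14],[0,0,0,0.14],[0,0,0,0.14],[0,0,0,0.08],[0,0,0,0],[0,0,0,0]]]}}

```text
t: 8.75
tcp_pos: [0.5164, 0.108, 0.2128]
tool_rot: [0.388, 0.591, -0.388, 0.591]
force: [0.9, 0.4, -0.3]
finger_gap: 1.001
```

Run:
```python
exec(open("st.py").read())
t=snapshot("top")[:,:,::-1]; cv2.imwrite("pics/t2.png",t); sd=snapshot("side")[:,:,::-1]; cv2.imwrite("pics/s2.png",sd)
G=cv2.cvtColor(t,cv2.COLOR_BGR2GRAY).astype(int)
k=np.zeros(G.shape,bool);k[155:174,304:321]=G[155:174,304:321]<60; blobs(t,k,amin=8)
u=np.array([-.371,-.169,.913]); Gp=np.array([.530,.1188,.075])+.044*u
print("to grip",M.T@(Gp-p)*1e3)
m=np.hstack([cv2.resize(t[140:200,180:340],(480,180)),cv2.resize(sd[120:260,180:400],(283,180))]); cv2.imwrite("pics/m2.png",cv2.convertScaleAbs(m,alpha=1.5))
```

```text
8.75 [0.5164 0.108  0.2128] [-0.0059  0.4218  1.6958  0.0001  1.0249  1.1564] yaw -1.16242477962661 [ 0.9134  0.4377 -0.2967] [ 0.0323  0.0254 -0.024 ] 1.0011405408834235
blob 307.31 166.61 area 19.0 box (305, 164, 6, 6)
to grip [97.6804 -1.0754 -4.172 ]
```

View pics/m2.png

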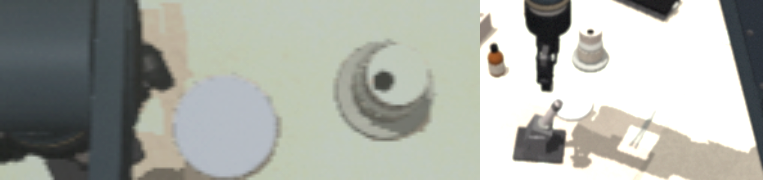

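Pad now at top pixel (307.3,166.6), so it went round about 1.1 rad clockwise. That fits a start near 0.2 and ending at the stop. The probe is untouched under the gripper. Descending on the handle.

Emit:
{"api": "arm_command", "payload": {"series": [[[0,-1,-4,-0.02],[25,0,0,0],[30,0,0,0],[30,0,0,0],[20,0,0,0],[11,0,0,0],[0,0,0,0],[0,0,0,0]]]}}

```text
t: 9.65
tcp_pos: [0.5147, 0.1114, 0.0978]
tool_rot: [0.383, 0.594, -0.382, 0.595]
force: [0.4, 0.5, -0.4]
finger_gap: 0.998
```

Run:
```python
exec(open("st.py").read())
u=np.array([-.371,-.169,.913]); Gp=np.array([.530,.1188,.075])+.044*u
print("to grip",M.T@(Gp-p)*1e3, "axis in tool",M.T@u)
```

```text
9.65 [0.5147 0.1114 0.0978] [0.0007 0.6001 1.7944 0.     0.746  1.1442] yaw -1.143499091468343 [ 0.3685  0.5144 -0.3997] [-0.0265  0.0016 -0.0059] 0.997613941792349
to grip [-17.3486  -0.9238  -0.4338] axis in tool [-0.9134 -0.4069  0.0004]
```

Emit:
{"api": "arm_command", "payload": {"series": [[[0,0,0,0],[0,0,0,0],[0,0,0,0],[0,0,0,0],[0,0,0,0],[0,0,0,0],[0,0,0,0],[0,0,0,0],[0,0,0,0]]], "jaw": 0, "force": 30}}

```text
t: 10.55
tcp_pos: [0.5142, 0.1113, 0.0975]
tool_rot: [0.383, 0.595, -0.383, 0.595]
force: [-0.8, -0.2, 3.6]
finger_gap: 0.202
```

```bash
python3 st.py
```

```text
10.55 [0.5142 0.1113 0.0975] [ 0.0005  0.6004  1.7953 -0.      0.7459  1.1445] yaw -1.144016249059429 [-0.788  -0.1567  3.5875] [-0.0093  0.2255 -0.0253] 0.20204413410259436
```

Gripped at about 17 mm. Pulling 40 mm along the probe's axis, which leaves the plunger 10 mm in the bore. The tool can only turn about the vertical, so I then swing the handle upright about the bore's mouth.

Emit:
{"api": "arm_command", "payload": {"series": [[[-2.3,-1,0,0],[-4.6,-2,0,0],[-4.6,-2.1,0,0],[-4.6,-2,0,0],[-4.6,-2.1,0,0],[-4.6,-2,0,0],[-4.6,-2.1,0,0],[-4.6,-2,0,0],[-2.2,-1,0,0],[0,0,0,0]]]}}

```text
t: 11.55
tcp_pos: [0.4994, 0.1045, 0.1344]
tool_rot: [0.383, 0.594, -0.383, 0.595]
force: [-0.3, -1.2, -1.3]
finger_gap: 0.202
```

Run:
```python
exec(open("st.py").read())
t=snapshot("side")[:,:,::-1]; cv2.imwrite("pics/s3.png",t)
cv2.imwrite("pics/s3c.png",cv2.convertScaleAbs(cv2.resize(t[120:240,180:340],(800,600),interpolation=cv2.INTER_CUBIC),alpha=1.6))
```

```text
11.55 [0.4994 0.1045 0.1344] [-0.0131  0.5217  1.8106  0.      0.8086  1.131 ] yaw -1.1441131053543985 [-0.2865 -1.2384 -1.325 ] [0.0159 0.0443 0.0598] 0.2019888722961322
```

View pics/s3c.png

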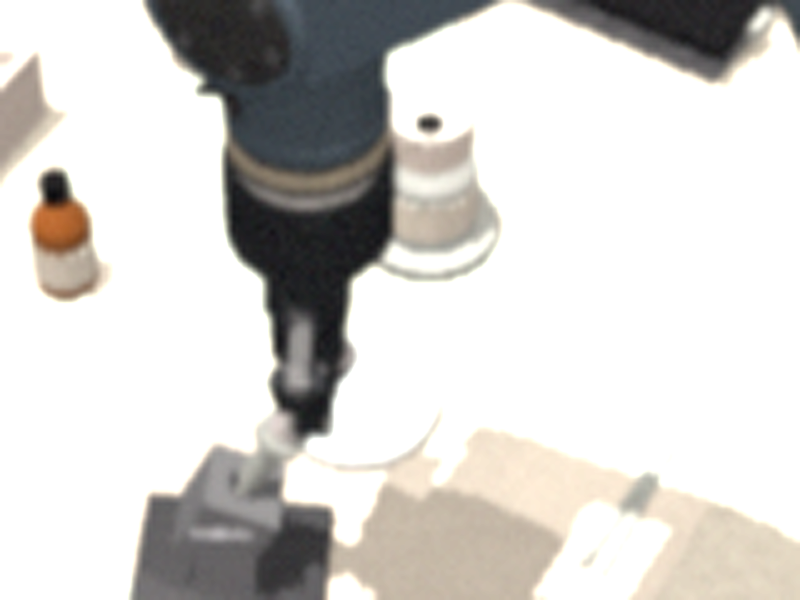

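The probe is lifted and still leaning, with the collar at crop (275,432) and the shank reaching the bore at (247,487). Starting the swing.

Emit:
{"api": "arm_command", "payload": {"series": [[[0,3,0,0],[0,3,0,0],[-1.2,3.1,0,0],[-1.3,3.1,0,0],[-1,3.2,0,0],[-1,3.2,0,0],[-0.8,3.3,0,0],[-0.7,3.3,0,0],[0,0,0,0]]]}}

```text
t: 12.5
tcp_pos: [0.5226, 0.1154, 0.1402]
tool_rot: [0.383, 0.595, -0.383, 0.595]
force: [-3.0, -0.9, -1.8]
finger_gap: 0.205
```

```bash
python3 st.py
```

```text
12.5 [0.5226 0.1154 0.1402] [0.0081 0.5381 1.7444 0.0006 0.8589 1.1516] yaw -1.1438965934504786 [-2.9614 -0.9128 -1.7527] [-0.2555  0.8916  0.0478] 0.20526114341912766
```

Emit:
{"api": "arm_command", "payload": {"series": [[[-0.5,3.3,0,0],[-0.4,3.3,0,0],[-0.2,3.3,0,0],[-0.2,3.4,0,0],[0,3.4,0,0],[0,0,0,0],[0,0,0,0]]]}}

```text
t: 13.2
tcp_pos: [0.538, 0.1221, 0.1415]
tool_rot: [0.383, 0.594, -0.382, 0.595]
force: [-3.6, -0.1, 0.3]
finger_gap: 0.203
```

Run:
```python
exec(open("st.py").read())
t=snapshot("side")[:,:,::-1]; cv2.imwrite("pics/s4.png",t)
cv2.imwrite("pics/s4c.png",cv2.convertScaleAbs(cv2.resize(t[150:234,200:312],(800,600),interpolation=cv2.INTER_CUBIC),alpha=1.6))
```

```text
13.2 [0.538  0.1221 0.1415] [0.0204 0.5534 1.7029 0.0005 0.8842 1.1642] yaw -1.1440993707221805 [-3.6089 -0.07    0.2714] [-0.0126  0.8615 -0.0154] 0.20312135937313358
```

View pics/s4c.png

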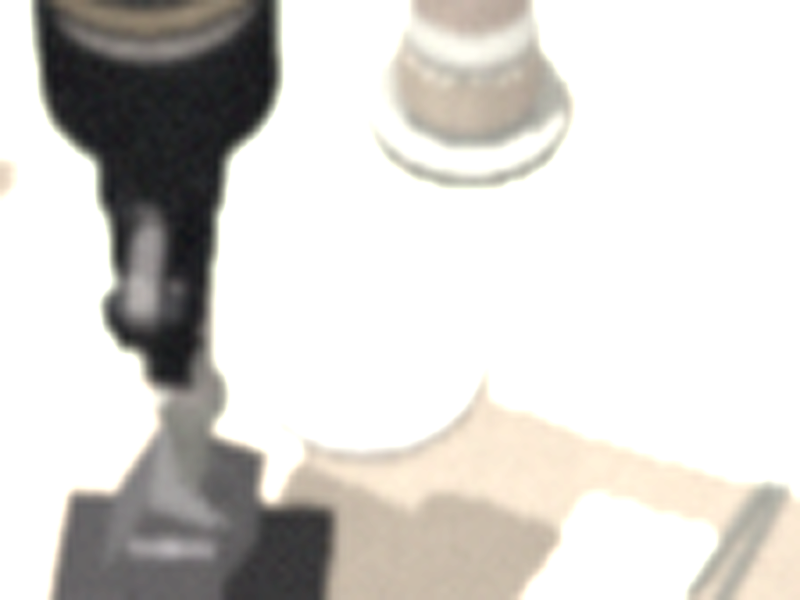

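The side force is modest (3.6 N) and the probe swung upright about the bore. Lifting clear to measure its lean. The side camera's horizontal axis lies nearly in the lean plane.

Emit:
{"api": "arm_command", "payload": {"series": [[[-10,0,0,0],[-20,0,0,0],[-30,0,0,0],[-30,0,0,0],[0,0,0,0],[0,0,0,0]]]}}

```text
t: 13.85
tcp_pos: [0.5396, 0.1219, 0.233]
tool_rot: [0.384, 0.593, -0.381, 0.596]
force: [0.0, -0.3, -1.5]
finger_gap: 0.202
```

Run:
```python
exec(open("st.py").read())
g=p-.019*M[:,0]*1
for n in("side","top"): print(n,"grip",proj(n,p+[0,0,.019]),"tip if upright",proj(n,p+[0,0,.019-.094]),"collar",proj(n,p+[0,0,.019-.044]))
t=snapshot("side")[:,:,::-1]; cv2.imwrite("pics/s5.png",t)
c=proj("side",p+[0,0,-.03]).astype(int);x,y=c[0]-40,c[1]-30; print(x,y)
cv2.imwrite("pics/s5c.png",cv2.convertScaleAbs(cv2.resize(t[y:y+60,x:x+80],(800,600),interpolation=cv2.INTER_CUBIC),alpha=1.3))
```

```text
13.85 [0.5396 0.1219 0.233 ] [0.02   0.4263 1.6171 0.0002 1.0916 1.1642] yaw -1.1442212002827536 [ 0.0269 -0.2604 -1.4722] [-0.0169  0.0044  0.0006] 0.20170487259729145
side grip [221.1491 167.0497] tip if upright [222.984  194.1464] collar [222.0368 180.1586]
top grip [195.7693 167.3546] tip if upright [200.3379 173.1352] collar [198.0076 170.1866]
182 151
```

View pics/s5c.png

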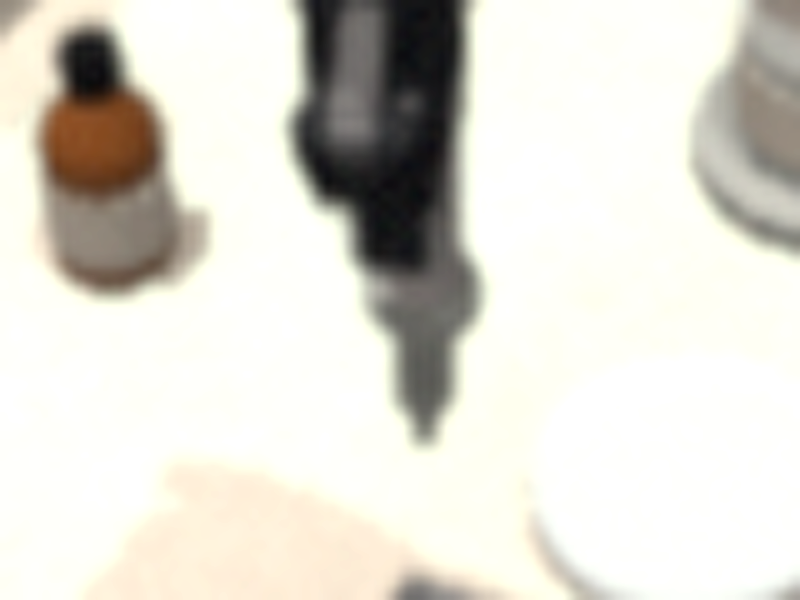

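Tip at crop (425,440) and collar at (427,295), so the probe is nearly upright. I measure the remaining lean row by row.

```bash
cat > lean.py <<'E'
from h import *
# row-wise centre of the dark shank in side image vs. the vertical through the tcp
def lean(t,p,bg=40,show=False):
    G=cv2.cvtColor(t,cv2.COLOR_BGR2GRAY).astype(float); out=[]
    for h in np.arange(-.052,-.095,-.002):   # below grip: shank
        q=proj("side",p+np.array([0,0,.019+h])); r=int(round(q[1])); x0=int(q[0])-9
        row=G[r,x0:x0+20]; w=np.clip(np.median(row)-12-row,0,None); 
        if w.sum()>10: out.append((h,(w*(np.arange(20)+x0)).sum()/w.sum()-q[0]))
    o=np.array(out); f=192/np.tan(np.radians(cam("side")[0]["fovy"]/2)); E=cam("side")[2]
    depth=(E[:3,:3].T@(p-E[:3,3]))[2]; mm=depth/f*1e3
    a=np.polyfit(o[:,0]*1e3,o[:,1]*mm,1); print("n",len(o),"slope(rad, + = top toward image right/robot)",a[0],"offset at grip mm",a[1],"tip offset mm",np.polyval(a,-94))
    if show: print(np.c_[o[:,0]*1e3,o[:,1]*mm])
E
python3 - <<'E'
from lean import *
lean(cv2.imread("pics/s5.png"),np.array([.5396,.1219,.233]),show=True)
E
```

```text
n 22 slope(rad, + = top toward image right/robot) 0.04189172318055397 offset at grip mm 6.241795615550269 tip offset mm 2.3039736365781955
[[-52.       3.7681]
 [-54.       3.9251]
 [-56.       4.0066]
 [-58.       3.9202]
 [-60.       3.761 ]
 [-62.       3.675 ]
 [-64.       3.5994]
 [-66.       3.5138]
 [-68.       3.3919]
 [-70.       3.3505]
 [-72.       3.2657]
 [-74.       3.2122]
 [-76.       3.1278]
 [-78.       2.982 ]
 [-80.       2.8981]
 [-82.       2.6912]
 [-84.       2.6077]
 [-86.       2.6071]
 [-88.       2.5864]
 [-90.       2.5036]
 [-92.       2.3653]
 [-94.       2.2828]]
```

Remaining lean is 0.04 rad. Going back into the bore mouth to take it out with about 4 mm more swing.

Emit:
{"api": "arm_command", "payload": {"series": [[[30,0,0,0],[30,0,0,0],[20,0,0,0],[10,0,0,0],[0,1.5,0,0],[0,1.5,0,0],[0,1,0,0],[0,0,0,0]]]}}

```text
t: 14.7
tcp_pos: [0.5395, 0.1232, 0.1408]
tool_rot: [0.382, 0.596, -0.384, 0.594]
force: [-3.4, -2.5, 0.7]
finger_gap: 0.204
```

```bash
python3 st.py
```

```text
14.7 [0.5395 0.1232 0.1408] [ 0.0229  0.5579  1.6952 -0.0009  0.8923  1.1671] yaw -1.1436536863687998 [-3.3501 -2.4572  0.7319] [-0.6406  0.8959  0.0142] 0.2040878289077105
```

Emit:
{"api": "arm_command", "payload": {"series": [[[-10,0,0,0],[-20,0,0,0],[-30,0,0,0],[-30,0,0,0],[0,0,0,0],[0,0,0,0]]]}}

```text
t: 15.3
tcp_pos: [0.5429, 0.124, 0.2329]
tool_rot: [0.384, 0.593, -0.381, 0.596]
force: [-0.9, 0.2, -0.7]
finger_gap: 0.204
```

Run:
```python
exec(open("st.py").read())
from lean import lean
t=snapshot("side")[:,:,::-1]; cv2.imwrite("pics/s6.png",t); lean(t,p)
print(t.shape)
# pad target
A=np.array([.5645,-.138]); print("move to pad, tool mm", M.T@(np.r_[A+13e-3*np.array([np.cos(2.08),np.sin(2.08)]),p[2]]-p)*1e3)
```

```text
15.3 [0.5429 0.124  0.2329] [0.0234 0.4315 1.6079 0.0009 1.0963 1.1671] yaw -1.144105991144859 [-0.9188  0.1585 -0.7062] [ 0.017  -0.0063 -0.0254] 0.20390321081689092
n 22 slope(rad, + = top toward image right/robot) 0.024238071682518462 offset at grip mm 6.0893615443691065 tip offset mm 3.810982806212371
(384, 512, 3)
move to pad, tool mm [ -0.1547 -89.7885 234.4854]
```

Emit:
{"api": "arm_command", "payload": {"series": [[[30,0,0,0],[30,0,0,0],[20,0,0,0],[10,0,0,0],[0,1,0,0],[0,1,0,0],[0,0,0,0]]]}}

```text
t: 16.05
tcp_pos: [0.5409, 0.1239, 0.1404]
tool_rot: [0.381, 0.596, -0.384, 0.593]
force: [-3.8, -2.2, -1.4]
finger_gap: 0.2
```

Emit:
{"api": "arm_command", "payload": {"series": [[[-10,0,0,0],[-20,0,0,0],[-30,0,0,0],[-30,0,0,0],[0,0,0,0],[0,0,0,0]]]}}

```text
t: 16.65
tcp_pos: [0.5445, 0.1248, 0.2329]
tool_rot: [0.384, 0.593, -0.382, 0.596]
force: [0.4, -0.6, -1.2]
finger_gap: 0.201
```

Run:
```python
exec(open("st.py").read())
from lean import lean
t=snapshot("side")[:,:,::-1]; cv2.imwrite("pics/s7.png",t); lean(t,p)
# pad position from the clear views after screwing (t2/s2)
T=cv2.imread("pics/t2.png");S=cv2.imread("pics/s2.png")
G=cv2.cvtColor(T,cv2.COLOR_BGR2GRAY).astype(float)[160:173,301:314]; w=np.clip(90-G,0,None); w[w<8]=0
v,u=np.mgrid[160:173,301:314]; c=((w*u).sum()/w.sum(),(w*v).sum()/w.sum()); print("pad top px",c,onz("top",c,.102))
e=proj("side",onz("top",c,.102)); x,y=int(e[0]),int(e[1]); GS=cv2.cvtColor(S,cv2.COLOR_BGR2GRAY).astype(float)[y-4:y+5,x-5:x+6]
print("expected side",e); print(GS.astype(int))
print("proj cap axis top",proj("side",[.5645,-.138,.1]))
```

```text
16.65 [0.5445 0.1248 0.2329] [0.0248 0.4341 1.6033 0.0009 1.0987 1.1685] yaw -1.144161588147822 [ 0.3972 -0.5653 -1.1595] [0.015  0.0064 0.0149] 0.2011077912818344
n 22 slope(rad, + = top toward image right/robot) -0.005408894322368861 offset at grip mm 5.145412641119559 tip offset mm 5.653848707422232
pad top px (np.float64(306.3604060913706), np.float64(166.9746192893401)) [ 0.5586 -0.1242  0.102 ]
expected side [264.8872 144.2601]
[[202 202 202 202 205 202 202 201 202 203 203]
 [202 202 203 202 200 195 188 188 195 199 203]
 [203 202 203 196 180 164 149 148 167 186 198]
 [202 203 202 187 138  97  78  80 107 152 193]
 [196 203 201 183 110  49  35  33  60 124 185]
 [177 194 199 183 119  66  53  52  76 131 186]
 [143 168 182 182 150 122 103 104 127 162 187]
 [113 127 146 165 163 155 143 140 157 166 167]
 [104 114 116 122 126 134 137 133 133 128 122]]
proj cap axis top [265.3651 140.9572]
```

Run:
```python
exec(open("st.py").read())
P,m=tri((307.3,166.6),(265.4,144.2));print("pad tri",P,m)
A=np.array([.565,-.138]);d=P[:2]-A;print("angle",np.arctan2(d[1],d[0]),np.linalg.norm(d))
pad=A+.013*d/np.linalg.norm(d);print("pad",pad)
tip=p-.0057*M[:,1];print("tip",tip[:2]);print("move mm",M.T@(np.r_[pad,tip[2]]-tip)*1e3,"tip z",p[2]+.019-.094)
```

```text
16.7 [0.5433 0.1246 0.2315] [0.0247 0.4356 1.605  0.0007 1.0992 1.1685] yaw -1.1441339780644202 [ 0.4176 -0.0136 -1.4713] [0.0293 0.0196 0.0005] 0.20280269007793017
pad tri [ 0.5592 -0.1269  0.0997] 0.0013163900548669243
angle 2.0559207185718824 0.012517827390951168
pad [ 0.5589 -0.1265]
tip [0.5381 0.1223]
move mm [ -0.1204 -84.0128 235.0729] tip z 0.15653421131182307
```

Emit:
{"api": "arm_command", "payload": {"series": [[[0,-8,23,0],[0,-12,34,0],[0,-12,34,0],[0,-14,38,0],[0,-14,38,0],[0,-12,34,0],[0,-8,23,0],[0,-4,11,0],[0,0,0,0],[0,0,0,0]]]}}

```text
t: 17.7
tcp_pos: [0.5632, -0.1232, 0.2305]
tool_rot: [0.383, 0.595, -0.383, 0.594]
force: [-0.5, 0.5, -1.8]
finger_gap: 0.204
```

Emit:
{"api": "arm_command", "payload": {"series": [[[15,0,0,0],[15,0,0,0],[8,0,0,0],[0,0,0,0],[0,0,0,0]]]}}

```text
t: 18.2
tcp_pos: [0.564, -0.1236, 0.1936]
tool_rot: [0.383, 0.595, -0.382, 0.595]
force: [0.6, 0.2, -1.2]
finger_gap: 0.199
```

Run:
```python
exec(open("st.py").read())
tip=p-.0057*M[:,1];pad=np.array([.5589,-.1265]);print("tip",tip[:2],"move mm",M.T@(np.r_[pad,tip[2]]-tip)*1e3)
t=snapshot("side")[:,:,::-1]; cv2.imwrite("pics/s8.png",t)
print("pad px",proj("side",[*pad,.102]),"tip px",proj("side",[tip[0],tip[1],p[2]-.075]))
cv2.imwrite("pics/s8c.png",cv2.convertScaleAbs(cv2.resize(t[110:170,225:305],(800,600),interpolation=cv2.INTER_CUBIC),alpha=1.3))
```

```text
18.2 [ 0.564  -0.1236  0.1936] [-0.4092  0.5099  1.5933  0.0002  1.0381  0.7336] yaw -1.1429358426380285 [ 0.5551  0.2424 -1.2342] [0.0147 0.0043 0.0041] 0.1990053711658706
tip [ 0.5588 -0.1259] move mm [-0.     -0.1668  0.5331]
pad px [265.1911 143.6966] tip px [265.2471 139.4651]
```

View pics/s8c.png

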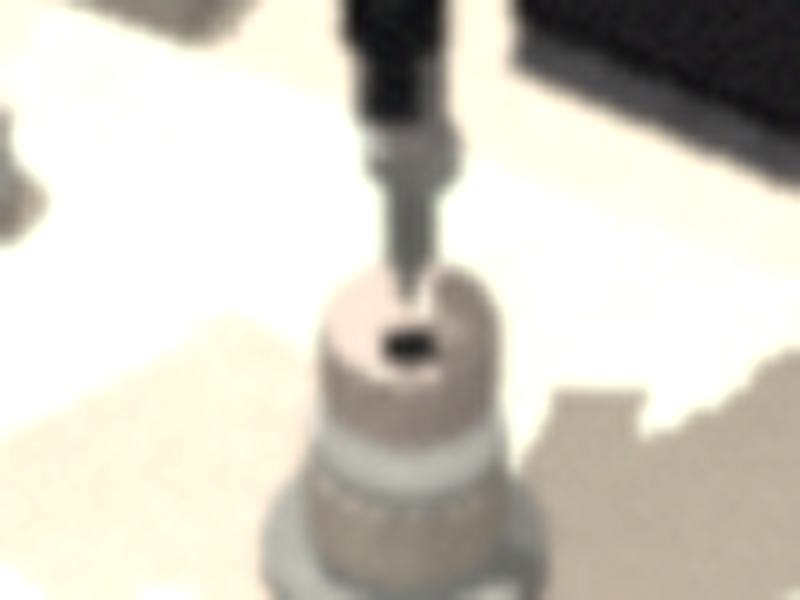

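Tip at crop (410,300) directly over the pad at (410,347), about 16.5 mm above it. Descending.

Emit:
{"api": "arm_command", "payload": {"series": [[[8,0,0,0],[5,0,0,0],[0,0,0,0],[0,0,0,0]]]}}

```text
t: 18.65
tcp_pos: [0.5637, -0.1244, 0.1801]
tool_rot: [0.383, 0.595, -0.383, 0.594]
force: [0.1, -0.3, -1.2]
finger_gap: 0.197
```

Emit:
{"api": "arm_command", "payload": {"series": [[[1,0,0,0],[0,0,0,0]]]}}

```text
t: 18.85
tcp_pos: [0.5638, -0.1244, 0.1794]
tool_rot: [0.383, 0.594, -0.383, 0.595]
force: [0.5, -0.7, -0.7]
finger_gap: 0.197
```

Emit:
{"api": "arm_command", "payload": {"series": [[[1,0,0,0],[0,0,0,0]]]}}

```text
t: 19.05
tcp_pos: [0.5638, -0.1244, 0.1783]
tool_rot: [0.383, 0.595, -0.383, 0.595]
force: [0.2, 0.9, -1.4]
finger_gap: 0.201
```

Emit:
{"api": "arm_command", "payload": {"series": [[[1,0,0,0],[0,0,0,0]]]}}

```text
t: 19.25
tcp_pos: [0.5637, -0.1243, 0.1772]
tool_rot: [0.383, 0.595, -0.383, 0.594]
force: [0.6, 0.1, -0.8]
finger_gap: 0.206
```

Emit:
{"api": "arm_command", "payload": {"series": [[[1,0,0,0],[0,0,0,0]]]}}

```text
t: 19.45
tcp_pos: [0.5638, -0.1243, 0.1764]
tool_rot: [0.383, 0.595, -0.383, 0.595]
force: [-0.0, -0.3, -0.7]
finger_gap: 0.201
```

Emit:
{"api": "arm_command", "payload": {"series": [[[1,0,0,0],[0,0,0,0]]]}}

```text
t: 19.65
tcp_pos: [0.5638, -0.1243, 0.1754]
tool_rot: [0.383, 0.595, -0.383, 0.595]
force: [0.1, -0.1, -0.1]
finger_gap: 0.2
```

Emit:
{"api": "arm_command", "payload": {"series": [[[1,0,0,0],[1,0,0,0],[0,0,0,0]]]}}

```text
t: 19.95
tcp_pos: [0.5639, -0.1244, 0.1734]
tool_rot: [0.383, 0.594, -0.383, 0.595]
force: [0.1, 0.8, 2.1]
finger_gap: 0.201
```

Emit:
{"api": "arm_command", "payload": {"series": [[[1,0,0,0],[0,0,0,0]]]}}

```text
t: 20.15
tcp_pos: [0.5638, -0.1244, 0.1723]
tool_rot: [0.383, 0.595, -0.383, 0.595]
force: [-1.0, 1.2, 0.9]
finger_gap: 0.199
```

Emit:
{"api": "arm_command", "payload": {"series": [[[1,0,0,0],[0,0,0,0]]]}}

```text
t: 20.35
tcp_pos: [0.5638, -0.1244, 0.1713]
tool_rot: [0.383, 0.595, -0.383, 0.595]
force: [-0.0, 0.7, 1.6]
finger_gap: 0.201
```

Run:
```python
exec(open("st.py").read())
t=snapshot("side")[:,:,::-1]; cv2.imwrite("pics/s9.png",t)
F=[status.sense()["force"]]
for _ in range(5): snapshot("top"); F.append(status.sense()["force"])
print(np.mean(F,0),np.std(F,0)); print("gap if no press",p[2]-.075-.102)
cv2.imwrite("pics/s9c.png",cv2.convertScaleAbs(cv2.resize(t[110:170,225:305],(800,600),interpolation=cv2.INTER_CUBIC),alpha=1.3))
```

```text
20.35 [ 0.5638 -0.1244  0.1713] [-0.4105  0.5396  1.6133 -0.      0.9886  0.7334] yaw -1.1439420465977108 [-0.0119  0.7005  1.6211] [0.0536 0.1176 0.0283] 0.2014228183959687
[-0.3255 -0.3094  2.0277] [0.4359 0.4331 0.3209]
gap if no press -0.005684561899862273
```

View pics/s9c.png

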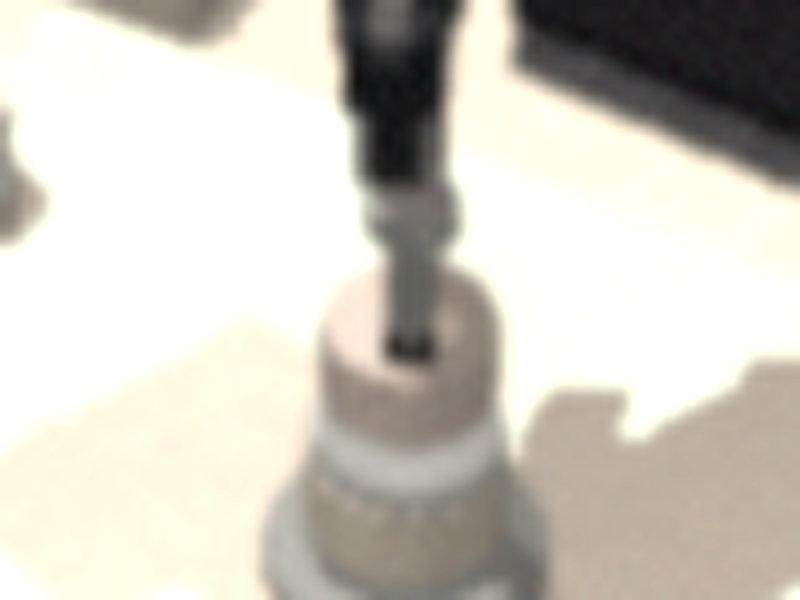

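Tip is on the pad (crop (410,345)), centred sideways. Contact force averages about 3.2 N above the free baseline, about 5.4 mm in. Adding 0.5 mm, then a final check.

Emit:
{"api": "arm_command", "payload": {"series": [[[0.5,0,0,0],[0,0,0,0],[0,0,0,0],[0,0,0,0]]]}}

```text
t: 21.05
tcp_pos: [0.5638, -0.1244, 0.1708]
tool_rot: [0.383, 0.595, -0.383, 0.595]
force: [0.3, 0.2, 2.2]
finger_gap: 0.205
```

Run:
```python
exec(open("st.py").read())
F=[status.sense()["force"]]; Z=[]
for i in range(12): im=snapshot("side" if i%2 else "top"); s=status.sense(); F.append(s["force"]); Z.append(s["tcp_pos"])
p=np.mean(Z,0); print(p,"F",np.mean(F,0),np.std(F,0)); 
im=snapshot("side")[:,:,::-1]; cv2.imwrite("pics/s10.png",im)
# shank lean from rows between collar and pad, collar under ~44..52 below grip
G=cv2.cvtColor(im,cv2.COLOR_BGR2GRAY).astype(float); o=[]
for h in np.arange(-.056,-.078,-.002):
    q=proj("side",p+np.array([0,0,.019+h])); r=int(round(q[1])); x0=int(q[0])-6; row=G[r,x0:x0+16]; w=np.clip(140-row,0,None)
    if w.sum()>0:o.append((h*1e3,((w*(np.arange(16)+x0)).sum()/w.sum()-q[0])*2.3))
o=np.array(o); print(np.polyfit(o[:,0],o[:,1],1), o[:,1])
```

```text
21.05 [ 0.5638 -0.1244  0.1708] [-0.4106  0.5402  1.6137  0.      0.9876  0.7334] yaw -1.1440147457421035 [0.2596 0.2294 2.2227] [0.0655 0.0566 0.0187] 0.2053616761101076
[ 0.5638 -0.1244  0.1708] F [-0.1085 -0.0916  2.3306] [0.3825 0.5176 0.4868]
[-0.2104 -6.0438] [5.8173 6.1579 6.1898 6.9736 7.0054 8.3843 8.4159 9.2228 9.2542 9.4169
 9.4483]
```

```bash
python3 -c "
from station import ticket
print(ticket.sign_off())"
```

```text
the job is handed in; nothing more can be done
None
```

I screwed the cap home, took the probe out of its rest and handed the job in at about 22 s. The arm is still holding the probe upright on the pad, pressed about half way.

- **Cap:** it turned freely for about 1.15 rad. Then the wrist torque jumped to 0.5 and 1.4 N m at the stop. The camera put the pad's own turn at about 1.13 rad, which fits a start near 0.2. I never measured the cap's angle directly.
- **Probe:** the tool can only turn about the vertical, so I pulled the probe 40 mm along its axis. I then swung it upright in the grip against the bore's mouth. After two small corrections, the measured lean before I carried it over was about −0.005 rad.
- **Pressing:** the tip was over the middle of the pad in the side view. The last average was about 3.4–3.5 N above the free baseline (noise about 0.5 N), which means the plunger is about 6 mm in. From the camera geometry alone I get about 6.2 mm.
- **Check that failed:** a last row-by-row lean check gave nonsense, because the shaded cap behind the shank got into the mask. The final upright check is therefore by eye from the last close crop, where the collar and tip line up within about 2 crop pixels (0.2 image pixels).

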